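Weigh a part-used milling blank on the bench balance

TASK

Weigh the part-used milling blank: put the 200 g ring weight over the post of the empty pan, add the 50 g or the 100 g ring (not both) if the balance needs it, then slide the red-tabbed rider along its bar until the beam rests level with the needle on the red mark. Lower the weights gently and handle the delicate balance with light forces only; leave the blank untouched on its pan, unused weights standing on the table clear of the balance, and everything else where it is.

Things in the scene. Friction and masses are not known exactly. Their poses are not given: they have to be found in the camera images.
- balance: fixed white base of a two-pan balance, 130 x 310 mm, 25 mm high; origin under its centre. +y runs along the beam to the load pan, -y to the part pan, +x to the rider bar. A scale plate 90 mm wide, 173 mm high stands at x = -20 mm; the beam's red needle covers its red mark when level. Delicate: no finger, arm or weight may bear on any part of the balance with more than 15 N
- beam (a joint): beam tilt, rad: 0 level, + load pan up (part heavier), - load pan down. Starts at +0.15; stops at +-0.15. Pivot 60 mm above the table, pans 130 mm either side, always horizontal. Sprung and damped: each gram of imbalance tilts it 0.0022 rad (on its stop from 68 g), at rest after about 1.5 s. Level if the pans are equally loaded and the rider is at 0
- load_centre (a point): centre of the upper face of the load pan (steel disc, 110 mm diameter), 89 mm above the table when level. A rigid vertical 10 mm post, 45 mm high, top 8 mm tapered to 3 mm, stands up to 4.5 mm off this point in any direction (not measured: find it by feel); ring weights go over it and stack. The pan moves up and down 19 mm with the beam and gives way under a downward push
- part_centre (a point): centre of the upper face of the part pan (same disc, no post), which carries the milling blank
- blank: off-white, part-used zirconia milling disc, 98 mm diameter, 14 mm thick, lying on the part pan; its mass is unknown, 185 to 325 g. Stays where it is. Origin at the centre of its underside
- w200: brass ring weight of 200 g: outside diameter 44 mm, height 17 mm, with a plain 12 mm hole through it from top to bottom; stands flat on the table at the start. Origin at the centre of its underside, z up; it is round, so its yaw is meaningless
- w100: brass ring weight of 100 g: outside diameter 36 mm, height 13 mm, with a plain 12 mm hole through it from top to bottom; stands flat on the table at the start. Origin at the centre of its underside, z up; it is round, so its yaw is meaningless
- w50: brass ring weight of 50 g: outside diameter 28 mm, height 12 mm, with a plain 12 mm hole through it from top to bottom; stands flat on the table at the start. Origin at the centre of its underside, z up; it is round, so its yaw is meaningless
- rider_top (a point): top centre of the rider's red tab, 119 mm above the table when level. Tab: 12 mm along the bar, 16 mm across, 34 mm high, on a brass block 26 mm along the bar and 22 mm across. Push the tab to slide the rider along its bar, which is 130 mm long, parallel to the balance's y, 95 mm out on its +x side, its upper face 41 mm below this point
- rider (a joint): position of the 120 g rider along its bar, m, positive towards the load pan; stops at -0.038 and +0.038; starts between 0 and +0.034. Sliding it by 1 mm towards the load pan acts like 0.92 g more on the load pan. It slides stiffly (about 1.5 N) and stays where it is left
- spray_can: bystander: white and blue spray can, 52 mm diameter, 160 mm tall; origin at the centre of its underside
- spare_blank: bystander: beige spare milling disc lying on the table, 98 mm diameter, 14 mm thick; origin at the centre of its underside
- paste_jar: bystander: small white jar with blue cap, 48 mm diameter, 45 mm tall; origin at the centre of its underside
- model: bystander: dental arch model, white teeth on a reddish base 55 x 62 mm, 30 mm tall; origin at the centre of its underside
- mouse: bystander: black round computer mouse, 62 mm diameter, 28 mm tall; origin at the centre of its underside
- wrench: bystander: steel wrench lying flat, 130 mm long; origin at the centre of its underside (near its middle)
Mind the look-alikes: they are no part of the job. Leave any grey look-alike of the w200 alone.

How it is judged:
By the outcome, as a careful person would: the job done as asked, in the order asked, and still so for the second after the job is handed in, with the robot touching nothing.
It also fails if it takes over 69 s, if anything falls off the work surface, if the arm or the gripper's body presses on something with over 40 N, if the wrist force passes 120 N, or if a joint passes its speed limit or range.

ROBOT

A 6-joint arm with a two-finger parallel gripper is mounted at the origin on the work surface. World frame = base frame: x ahead of the robot, y to its left, z up, the work surface at z = 0. Lengths are in m, angles in degrees, forces in N, time in s.
With the tool pointing down it reaches from about 0.25 to 0.725 m from the base axis. Payload 9.7 kg.
Tool frame: the origin (TCP) lies midway between the tips of the shut fingers; the grasp point (between the pads) lies 19 mm behind it (bot.hold_point_z is the distance from the TCP to the grasp point, in m); z points along the fingers, y is the line along which they close (so a half turn about z gives the same grasp; the last joint's range is limited). The gripper opens to 85 mm and grips with 20 to 120 N. Pads are 22 mm wide; open, the fingers measure 114 mm over their backs; the gripper's body (76 mm by 85 mm) begins 54 mm behind the grasp point. The pads swing forward as they close: fully open they stand 13 mm farther back than shut.
Start: joints at [0, 4.979, 10.078, 95.1, 0, 90], TCP at [0.55, -0, 0.231] pointing down, gripper open.
Joint ranges: [-179.16, 179.16], [-48.56, 103.87], [-65.8, 70.77], [-126.05, 130.52], [-82.76, 87.17], [-180, 180]. Speed limits (degrees/s): [127.2, 127.2, 147.25, 180, 180, 180].

INTERFACE

Orientations are given as [roll, pitch, yaw] about the fixed x, y, z axes, in that order (R = Rz(yaw) Ry(pitch) Rx(roll)).
In Python, from workcell import bot gives the robot as it stands.
- The arm moves only by the tool play_rows, never from a script. Its argument "steps" is a list that holds one entry, the list of rows, each a list of 4 numbers: the shift along the tool's x, y, z in m, then the turn about the tool's z in rad. In form: [[[tx, ty, tz, yaw], ...]]. A call has exactly 5 rows; each row shifts and turns the commanded pose from where the row before left it, along the tool's axes as they then stand; what a row does not reach is not made up. A row lasts 1/12 s, in which the tool goes at most 41.7 mm and 7.16 degrees, less where a joint would pass 70% of its speed; a pose out of reach is approached as far as the arm can. A call is refused whole if a number of a shift passes 0.0417 or a number of a turn 0.125, either way. A call with a gripper value outside its range is refused whole. "gripper" is the finger opening in m, from 0 to 0.0854, set as the call begins (left out, the last holds). The fingers move at their own pace and stop on an object; "squeeze" is the grip in N (left out, the last holds). Time passes only in rows, so rows that do not move let the fingers close, or fill a call up. It gives the time, the measured TCP pose, the force, the opening and the grip force at its end, in the units of the state.
- bot.get_obs(): the state, without advancing time (a new reading comes with each control period).
- bot.camera(name): name is "scene" or "side" or "wrist"; returns a dict with "img" (480x640x3 uint8, blue, green, red), "vfov" (degrees; the focal length in pixels is half the picture's height over the tangent of half this angle, whatever the lens; pixels are square), "cx", "cy" (the principal point, pixels), "xyz" and "attitude" of the camera in the world. Camera axes: x right, y down, z forward; pixel columns grow to the right and rows downward; lengths in m; the calibration is good to about 2 mm. The wrist camera is an equidistant fisheye: a pixel r from the principal point sees the ray r / f radians off the axis. A picture is of the moment at which its call begins. There is no depth.
- bot.job_done(): hands the job in; it is judged then, once.
The state is a dict: "time": time; "q": joint angles; "qd": joint speeds; "joint_efforts": joint torques, N m; "ee_pos": TCP position; "tcp_rot": TCP orientation; "wrist_force": force on the tool from outside, world axes, zero at the start; "torque": the same for the moment, N m; "opening": finger opening in m; "grasp_force": force on a finger pad.
Only numpy, scipy, OpenCV 4.12 (cv2) and the standard library are available. Lean on these libraries where they do the work, as an engineer would, in place of code of your own. Each camera call takes 0.05 s, during which the arm holds its last target. There are 200 camera calls.

## Working session

There is one attempt and no reset: what is moved stays moved. The work goes in short steps, Python scripts to look and compute and a tool call to move; the robot and the scene stay as the last step left them, time stands still between calls to the robot, and variables do not carry over. Pictures are saved under pics/ and viewed, at most 10 in all, crops included, and the job is handed in when it is done.

Besides the shell and the picture viewer there is one more tool, called after ">>>" in YAML: its name, and indented under it one key for each argument. play_rows: Moves the arm, as the interface text tells. Its arguments: {"type":"object","properties":{"steps":{"type":"array","items":{"type":"array","items":{"type":"array","items":{"type":"number"}}}},"gripper":{"type":"number"},"squeeze":{"type":"number"}},"required":["steps"]}

```bash
ls; mkdir -p pics; python3 - <<'E'
from workcell import bot
import cv2
o=bot.get_obs();print(o)
for n in ("scene","side"):
    c=bot.camera(n);cv2.imwrite(f"pics/{n}0.png",c["img"]);print(n,{k:v for k,v in c.items() if k!="img"})
E
```

```text
pics
{'time': 0.0, 'q': array([ 7.01212471e-04,  5.01073024e+00,  1.00344482e+01,  9.51002370e+01,
       -6.81855663e-04,  8.99997840e+01]), 'qd': array([ 0.03523063, -0.02861724,  0.01873524, -0.07375839, -0.00272527,
        0.05804196]), 'joint_efforts': array([ 7.68234549e-04, -5.20392072e+01,  4.64802504e+01,  1.63646933e-02,
        2.23589603e-05, -6.77332673e-05]), 'ee_pos': array([5.49765007e-01, 3.33660204e-06, 2.30586573e-01]), 'tcp_rot': array([-1.79923481e+02,  6.81566632e-04,  9.00009181e+01]), 'wrist_force': array([-0.57554442,  0.45195471,  0.22257186]), 'torque': array([-0.00961987,  0.00971715, -0.06294042]), 'grasp_force': 0.0, 'opening': 0.08535624351256553}
scene {'vfov': 55.84402409518505, 'cx': 323.35582246957745, 'cy': 231.09237144016265, 'xyz': array([ 1.06422189, -0.45472286,  0.69400868]), 'attitude': array([-133.19399185,    0.59118272,   45.27054454])}
side {'vfov': 57.6571007547364, 'cx': 322.52051644982515, 'cy': 236.4615975825543, 'xyz': array([0.28536469, 0.57909784, 0.73444962]), 'attitude': array([-133.56360089,    0.21236589, -152.40717175])}
```

View pics/scene0.png

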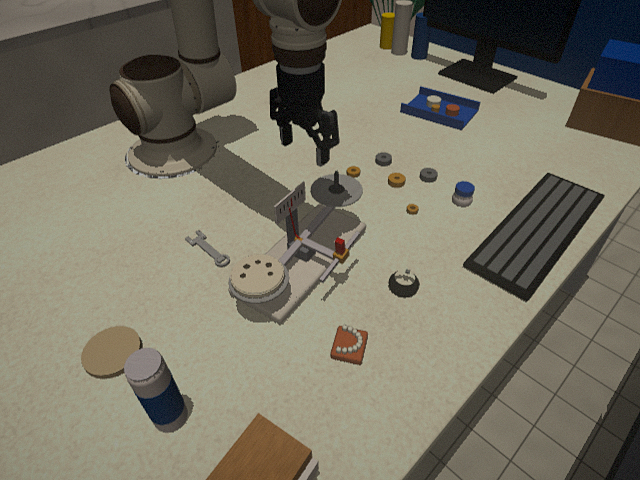

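View pics/side0.png

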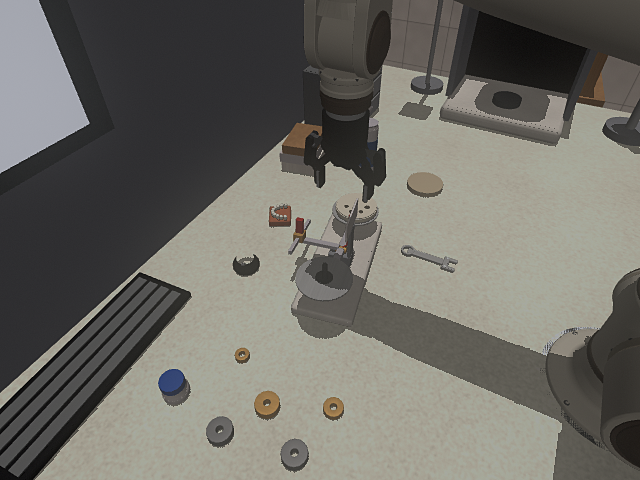

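```bash
cat > h.py <<'E'
import numpy as np, cv2
from scipy.spatial.transform import Rotation as Ro
from workcell import bot
def ray(c,u,v,fish=False):
    f=240/np.tan(np.radians(c["vfov"])/2)
    d=np.array([u-c["cx"],v-c["cy"]])
    if fish:
        r=np.hypot(*d);th=r/f;k=np.append(d/max(r,1e-9)*np.sin(th),np.cos(th))
    else: k=np.append(d/f,1.)
    return Ro.from_euler("xyz",c["attitude"],degrees=True).apply(k/np.linalg.norm(k))
def onz(c,u,v,z,fish=False):
    d=ray(c,u,v,fish);return c["xyz"]+d*(z-c["xyz"][2])/d[2]
def pix(c,p,fish=False):
    f=240/np.tan(np.radians(c["vfov"])/2)
    k=Ro.from_euler("xyz",c["attitude"],degrees=True).inv().apply(np.array(p)-c["xyz"])
    if fish:
        r=np.hypot(k[0],k[1]);m=f*np.arctan2(r,k[2])*k[:2]/r
    else: m=f*k[:2]/k[2]
    return m+[c["cx"],c["cy"]]
def tri(cs,uvs,fish=(False,)*9):
    A=np.zeros((3,3));b=np.zeros(3)
    for c,(u,v),fi in zip(cs,uvs,fish):
        d=ray(c,u,v,fi);P=np.eye(3)-np.outer(d,d);A+=P;b+=P@c["xyz"]
    p=np.linalg.solve(A,b)
    return p
def blobs(img,lo,hi,amin=25):
    h=cv2.cvtColor(img,cv2.COLOR_BGR2HSV)
    m=cv2.inRange(h,np.array(lo),np.array(hi))
    n,l,s,ce=cv2.connectedComponentsWithStats(m)
    return [(ce[i].round(1),s[i]) for i in range(1,n) if s[i,4]>=amin],m
E
python3 - <<'E'
from h import *
for n in("scene","side"):
    c=bot.camera(n)
    print(n)
    b,_=blobs(c["img"],(10,120,60),(25,255,255),20)
    for ce,s in b:
        if 100<s[1]<470 and s[4]<900: print("brass",ce,s, onz(c,*ce,.013).round(4))
    b,_=blobs(c["img"],(0,180,60),(6,255,255),8)
    for ce,s in b: print("red",ce,s)
    b,_=blobs(c["img"],(174,180,60),(180,255,255),8)
    for ce,s in b: print("red2",ce,s)
s=cv2.imread("pics/scene0.png")[150:330,220:420];t=cv2.imread("pics/side0.png")[180:330,270:400]
cv2.imwrite("pics/crop1.png",np.hstack([cv2.resize(s,(444,400),interpolation=2),cv2.resize(t,(347,400),interpolation=2)]))
E
```

```text
scene
brass [435.3 107.4] [432 104   8   8  51] [0.3937 0.6853 0.013 ]
brass [452.1 109.9] [446 105  13  11  80] [0.4395 0.7078 0.013 ]
brass [353.1 171.1] [347 166  13  11 111] [0.4389 0.2618 0.013 ]
brass [396.1 179.5] [388 173  17  14 197] [0.5395 0.3105 0.013 ]
brass [411.9 208.6] [407 204  11  10  92] [0.6357 0.2482 0.013 ]
brass [341.  255.2] [333 248  16  15 117] [0.622 0.025 0.013]
brass [348.  346.7] [331 326  37  39 503] [ 0.7814 -0.1245  0.013 ]
red [290.7 215.3] [290 212   2   8   9]
red [339.  240.7] [335 238   9   7  38]
side
brass [292.8 131.2] [282 123  24  23  41] [ 0.9518 -0.4837  0.013 ]
brass [299.4 233.3] [294 230  12   6  30] [ 0.6939 -0.0761  0.013 ]
brass [241.3 353.6] [235 348  14  12  97] [0.6267 0.2602 0.013 ]
brass [266.4 402.6] [254 391  25  24 411] [0.5331 0.3187 0.013 ]
brass [332.9 406.6] [323 397  20  20 251] [0.4287 0.2724 0.013 ]
```

View pics/crop1.png

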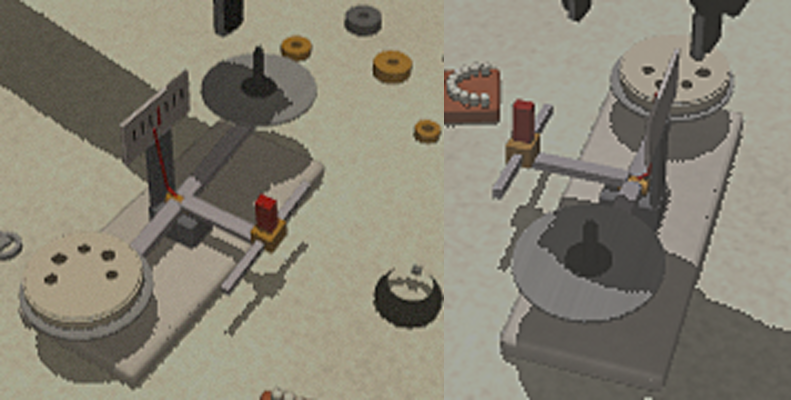

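```bash
python3 - <<'E'
from h import *
a=bot.camera("scene");b=bot.camera("side")
for n,p,q in [("w100",(353.1,171.1),(332.9,406.6)),("w200",(396.1,179.5),(266.4,402.6)),("w50",(411.9,208.6),(241.3,353.6)),
 ("posttop",(336.2,170.7),(324.7,262.9)),("padpan",(336.7,189.6),(324.4,277.5)),("tab",(339.4,239.2),(299.6,218.2)),("blanktop",(257.8,275.2),(356.6,207.4)),
 ("grey1",(384,159),(294,454)),("grey2",(428,175),(220,431)),("jar",(464,188),(172,380))]:
    P=tri([a,b],[p,q]);print(n,P.round(4),(pix(a,P)-p).round(1),(pix(b,P)-q).round(1))
w=bot.camera("wrist");cv2.imwrite("pics/w0.png",w["img"]);print({k:v for k,v in w.items() if k!="img"})
E
```

```text
w100 [0.431  0.2696 0.0052] [-0.3 -0.1] [-0.5  0.1]
w200 [0.5351 0.3168 0.0074] [-0. -0.] [-0.1  0. ]
w50 [0.6306 0.2566 0.0048] [0. 0.] [ 0. -0.]
posttop [0.5371 0.0954 0.1487] [-0.4 -0.1] [-0.5  0.1]
padpan [0.5403 0.0927 0.1033] [-0.9 -0.2] [-1.   0.2]
tab [ 0.6589 -0.0219  0.1174] [-0.6 -0.1] [-0.5  0.1]
blanktop [ 0.5858 -0.1606  0.0724] [-1.  -0.3] [-0.8  0.3]
grey1 [0.4518 0.3679 0.0047] [-0.6 -0. ] [-1.   0.2]
grey2 [0.5782 0.3923 0.004 ] [-0.2  0. ] [-0.3  0. ]
jar [0.6919 0.3687 0.0369] [-0.1  0. ] [-0.2  0. ]
{'vfov': 65.70646984690485, 'cx': 320.4470334642689, 'cy': 237.49294829113558, 'xyz': array([0.55094953, 0.07062578, 0.37525184]), 'attitude': array([ 1.63879791e+02,  6.33450260e-02, -1.12794385e-02])}
```

View pics/w0.png

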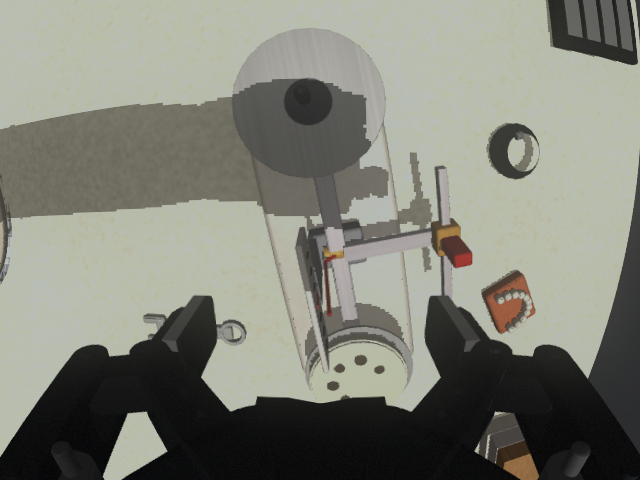

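>>> play_rows:
  steps:
    - [[0.035,-0.002,0.004,0],[0.035,-0.002,0.004,0],[0.035,-0.002,0.004,0],[0.035,-0.002,0.004,0],[0.035,-0.002,0.004,0]]
  gripper: 0.065
  squeeze: 20

```text
time: 0.77
ee_pos: [0.5397, 0.1765, 0.2112]
tcp_rot: [180.0, -0.0, 90.0]
wrist_force: [0.1, -0.1, -0.8]
opening: 0.0652
grasp_force: 0.0
```

>>> play_rows:
  steps:
    - [[0.035,-0.002,0.004,0],[0.035,-0.002,0.004,0],[0,0,0,0],[0,0,0,0],[0,0,0,0]]

```text
time: 1.18
ee_pos: [0.5359, 0.2449, 0.2032]
tcp_rot: [-180.0, 0.0, 90.0]
wrist_force: [0.1, 0.5, -0.0]
opening: 0.065
grasp_force: 0.0
```

```bash
cat >> h.py <<'E'
def rings(w):
    m=blobs(w["img"],(8,90,40),(28,255,255))[1]
    cs,_=cv2.findContours(m,cv2.RETR_EXTERNAL,cv2.CHAIN_APPROX_NONE)
    return [cv2.minEnclosingCircle(c) for c in cs if cv2.contourArea(c)>150]
E
python3 - <<'E'
from h import *
w=bot.camera("wrist");cv2.imwrite("pics/w1.png",w["img"]);o=bot.get_obs();print(o["ee_pos"],o["tcp_rot"],o["time"],w["xyz"],w["attitude"])
for (u,v),r in rings(w):print((round(u,1),round(v,1)),round(r,1),onz(w,u,v,.013,True).round(4))
v=cv2.imread("pics/w0.png");cv2.imwrite("pics/crop2.png",np.hstack([w["img"][20:320,170:570],cv2.resize(v[60:135,250:350],(400,300),interpolation=2)]))
E
```

```text
[0.53609788 0.24434946 0.2034629 ] [1.79994133e+02 1.01056513e-02 8.99742168e+01] 1.2333 [0.53685917 0.31556539 0.34739022] [1.63856915e+02 5.12681513e-02 2.31412550e-02]
(487.5, 453.5) 18.7 [ 0.7792 -0.1074  0.013 ]
(420.1, 196.3) 14.3 [0.6296 0.2588 0.013 ]
(209.8, 183.4) 19.0 [0.4335 0.2712 0.013 ]
(319.0, 129.6) 24.4 [0.5353 0.3185 0.013 ]
```

View pics/crop2.png

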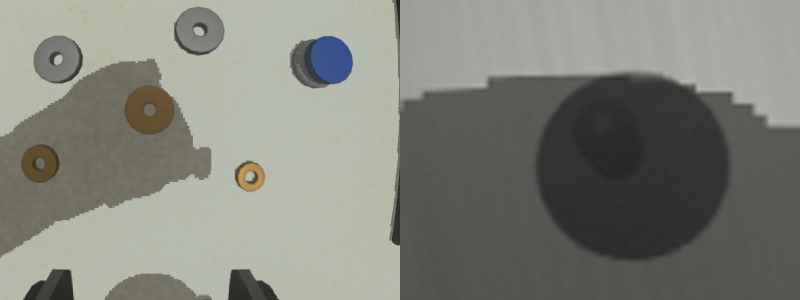

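```bash
python3 - <<'E'
from h import *
w=bot.camera("wrist");print("w200",onz(w,319,129.6,.014,True))
c=dict(w);c["xyz"]=np.array([0.55094953,0.07062578,0.37525184]);c["attitude"]=np.array([163.879791,.0633,-.0113])
a=bot.camera("scene");b=bot.camera("side")
print("post top",onz(c,300.5,90.5,.151,True),"boss",onz(c,308,101.8,.108,True))
print(tri([a,b,c],[(336.2,170.7),(324.7,262.9),(300.5,90.5)],(0,0,1)))
print("tab top",tri([a,b],[(339.4,239.2),(299.6,218.2)]))
E
```

```text
w200 [0.53562337 0.31792368 0.014     ]
post top [0.53889378 0.09642704 0.151     ] boss [0.54187132 0.09310182 0.108     ]
[0.53765041 0.09582947 0.14885475]
tab top [ 0.65886386 -0.02190642  0.11735851]
```

>>> play_rows:
  steps:
    - [[0.0147,0,0.03,0],[0.0147,0,0.03,0],[0.0147,0,0.03,0],[0.0147,-0.0005,0.03,0],[0.0147,0,0.03,0]]

```text
time: 1.8
ee_pos: [0.5358, 0.3182, 0.0523]
tcp_rot: [180.0, -0.0, 89.9]
wrist_force: [-0.2, -0.1, -0.1]
opening: 0.0647
grasp_force: 0.0
```

>>> play_rows:
  steps:
    - [[0,0,0.02,0],[0,0,0.02,0],[0,0,0.008,0],[0,0,0.003,0],[0,0,0,0]]

```text
time: 2.22
ee_pos: [0.5357, 0.3179, 0.0025]
tcp_rot: [-180.0, 0.0, 89.9]
wrist_force: [-0.2, 0.4, 0.3]
opening: 0.065
grasp_force: 0.0
```

>>> play_rows:
  steps:
    - [[0,0,0,0],[0,0,0,0],[0,0,0,0],[0,0,0,0],[0,0,0,0]]
  gripper: 0.03
  squeeze: 20

```text
time: 2.63
ee_pos: [0.5363, 0.3187, 0.0043]
tcp_rot: [179.9, -0.1, 90.0]
wrist_force: [-1.7, -1.3, 6.3]
opening: 0.0435
grasp_force: 20.3
```

>>> play_rows:
  steps:
    - [[0,0,0,0],[0,0,0,0],[0,0,-0.005,0],[0,0,-0.015,0],[0,0,-0.03,0]]

```text
time: 3.05
ee_pos: [0.5337, 0.3174, 0.0497]
tcp_rot: [-179.7, 0.2, 90.0]
wrist_force: [0.4, -0.6, -2.5]
opening: 0.043
grasp_force: 21.0
```

>>> play_rows:
  steps:
    - [[0,0,-0.035,0],[0,0,-0.035,0],[0,0,-0.035,0],[0,0,-0.025,0],[0,0,0,0]]

```text
time: 3.47
ee_pos: [0.5371, 0.3195, 0.1894]
tcp_rot: [179.5, -0.3, 90.0]
wrist_force: [1.3, 0.3, -0.6]
opening: 0.0429
grasp_force: 21.0
```

```bash
python3 - <<'E'
from h import *
w=bot.camera("wrist");cv2.imwrite("pics/w2.png",w["img"]);o=bot.get_obs();print(o["ee_pos"],o["tcp_rot"],o["time"],w["xyz"],o["wrist_force"])
for (u,v),r in rings(w):print((round(u,1),round(v,1)),round(r,1),onz(w,u,v,o["ee_pos"][2]+.014,True).round(4))
s=bot.camera("side");cv2.imwrite("pics/s2.png",s["img"])
cv2.imwrite("pics/crop3.png",np.hstack([w["img"][200:480,120:520],cv2.resize(s["img"][290:430,180:380],(400,280))]))
E
```

```text
[0.53663922 0.31917606 0.18617077] [ 1.79706676e+02 -1.78373096e-01  8.99976709e+01] 3.5167 [0.53690562 0.3893873  0.33397451] [-0.14857199  1.34231572 -2.42429629]
(415.3, 276.2) 13.8 [0.5755 0.3353 0.2002]
(320.6, 308.9) 55.2 [0.5379 0.3216 0.2002]
(208.4, 263.9) 18.5 [0.4937 0.3407 0.2002]
```

View pics/crop3.png

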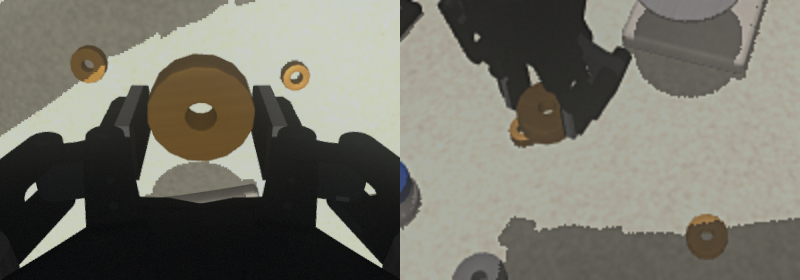

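>>> play_rows:
  steps:
    - [[-0.03,0,0,0],[-0.038,0,0,0],[-0.038,0.0005,0,0],[-0.038,0.0005,0,0],[-0.038,0.0005,0,0]]

```text
time: 3.98
ee_pos: [0.5359, 0.1348, 0.1803]
tcp_rot: [-179.8, 0.0, 90.0]
wrist_force: [1.5, 0.2, -2.3]
opening: 0.0428
grasp_force: 21.1
```

>>> play_rows:
  steps:
    - [[-0.03,0,0,0],[-0.01,0,0,0],[0,0,0,0],[0,0,0,0],[0,0,0,0]]

```text
time: 4.4
ee_pos: [0.5367, 0.0974, 0.1814]
tcp_rot: [-179.9, -0.0, 90.0]
wrist_force: [0.5, 0.6, -1.4]
opening: 0.0431
grasp_force: 21.1
```

```bash
python3 - <<'E'
from h import *
a=bot.camera("scene");b=bot.camera("side");o=bot.get_obs();print(o["ee_pos"],o["tcp_rot"],o["time"],o["wrist_force"])
cv2.imwrite("pics/crop4.png",np.hstack([cv2.resize(c["img"][y:y+75,x:x+100],(400,300),interpolation=2) for c,x,y in((a,288,135),(b,275,225))]))
P=o["ee_pos"]
for z in(-.004,.013):print(z,pix(a,P+[0,0,z]),pix(b,P+[0,0,z]))
E
```

```text
[0.53686017 0.09766821 0.18172674] [-1.79952089e+02 -2.05839481e-03  9.00889520e+01] 4.5 [-0.23609471  0.76288606 -2.33710351]
-0.004 [336.6112148  158.25741856] [323.73438979 252.77517701]
0.013 [336.69449653 151.06495524] [323.71707655 246.00840462]
```

View pics/crop4.png

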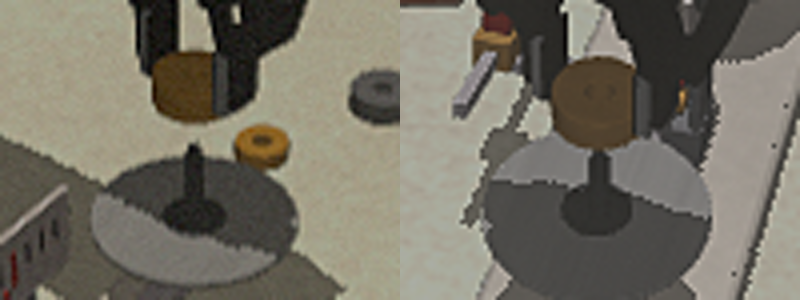

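```bash
python3 - <<'E'
from h import *
a=bot.camera("scene");b=bot.camera("side");w=bot.camera("wrist")
R=tri([a,b],[(338.2,156.5),(325,250.9)]);P=tri([a,b],[(336.5,171),(324.7,262.9)])
print(R,P,bot.get_obs()["ee_pos"])
cv2.imwrite("pics/w5.png",w["img"])
print("ring in wrist",rings(w))
for p in ((.537,.0955,.152),(.5385,.0955,.152),(.537,.093,.152)):print(pix(w,p,True))
# sub-pixel silhouette edges along rows
for c,x,y0 in((a,318,150),(b,305,245)):
    for v in (y0,y0+4,y0+8): print(v,cv2.cvtColor(c["img"],cv2.COLOR_BGR2HSV)[v,x:x+42,1].tolist())
E
```

```text
[0.5368788  0.09839431 0.18224669] [0.53750654 0.09532968 0.14832916] [0.53693683 0.09740753 0.18207357]
ring in wrist [((320.7533264160156, 308.5296630859375), 55.41551208496094), ((428.9230651855469, 35.38461685180664), 15.553986549377441), ((198.57142639160156, 22.571428298950195), 19.92342185974121)]
[318.98378487 279.79511082]
[321.94380256 279.79996708]
[318.98408236 284.31519493]
150 [43, 45, 46, 49, 49, 27, 24, 146, 57, 143, 213, 152, 176, 176, 153, 195, 190, 171, 170, 151, 185, 159, 178, 26, 25, 16, 23, 32, 46, 18, 32, 56, 33, 64, 50, 50, 50, 42, 40, 31, 34, 45]
154 [45, 48, 44, 47, 49, 44, 44, 40, 179, 200, 152, 180, 170, 177, 169, 165, 170, 176, 162, 164, 172, 166, 154, 65, 8, 20, 29, 8, 78, 74, 33, 38, 40, 60, 35, 38, 40, 45, 48, 46, 42, 39]
158 [43, 46, 47, 49, 44, 49, 42, 34, 193, 195, 153, 157, 186, 152, 168, 187, 180, 141, 163, 159, 171, 179, 210, 13, 12, 29, 22, 56, 88, 111, 22, 66, 49, 52, 47, 46, 40, 38, 39, 47, 43, 38]
245 [23, 28, 28, 7, 10, 22, 24, 6, 95, 113, 106, 108, 112, 110, 110, 107, 110, 112, 111, 112, 117, 112, 115, 107, 107, 110, 113, 120, 32, 7, 10, 8, 17, 25, 23, 24, 24, 24, 17, 19, 143, 19]
249 [29, 28, 29, 27, 18, 16, 15, 44, 113, 106, 110, 106, 107, 107, 108, 110, 104, 104, 106, 108, 107, 105, 103, 111, 111, 111, 111, 120, 32, 0, 11, 7, 13, 19, 24, 24, 23, 24, 7, 38, 145, 123]
253 [30, 22, 22, 23, 26, 27, 25, 51, 114, 96, 99, 111, 109, 110, 106, 106, 107, 107, 107, 108, 108, 105, 108, 107, 108, 108, 105, 117, 36, 3, 14, 7, 15, 30, 17, 23, 24, 25, 8, 22, 27, 7]
```

>>> play_rows:
  steps:
    - [[-0.003,0.0006,0.004,0],[0,0,0.007,0],[0,0,0.004,0],[0,0,0.003,0],[0,0,0,0]]

```text
time: 5.07
ee_pos: [0.5372, 0.0934, 0.1632]
tcp_rot: [-179.9, 0.0, 90.0]
wrist_force: [-0.2, 1.0, -2.6]
opening: 0.0428
grasp_force: 21.1
```

>>> play_rows:
  steps:
    - [[0,0,0.003,0],[0,0,0.003,0],[0,0,0.003,0],[0,0,0.003,0],[0,0,0.003,0]]

```text
time: 5.48
ee_pos: [0.5378, 0.0937, 0.1492]
tcp_rot: [180.0, -0.0, 90.0]
wrist_force: [0.6, 1.5, 0.6]
opening: 0.0427
grasp_force: 21.3
```

>>> play_rows:
  steps:
    - [[0,0,0.003,0],[0,0,0.003,0],[0,0,0.002,0],[0,0,0,0],[0,0,0,0]]

```text
time: 5.9
ee_pos: [0.5376, 0.0938, 0.1413]
tcp_rot: [180.0, -0.0, 90.0]
wrist_force: [-0.2, 4.7, 0.3]
opening: 0.043
grasp_force: 21.3
```

```bash
python3 - <<'E'
from h import *
w=bot.camera("wrist");b=bot.camera("side");o=bot.get_obs();print(o["ee_pos"],o["tcp_rot"],o["time"],o["wrist_force"],o["torque"])
cv2.imwrite("pics/crop5.png",np.hstack([w["img"][220:420,220:420].repeat(2,0).repeat(2,1),cv2.resize(b["img"][225:325,275:375],(400,400),interpolation=2)]))
E
```

```text
[0.5376427  0.09374494 0.14152013] [ 1.79984808e+02 -2.58246926e-02  9.00139360e+01] 6.0 [0.24494147 4.68118362 0.12345698] [1.08533079 0.04080901 0.00432723]
```

View pics/crop5.png

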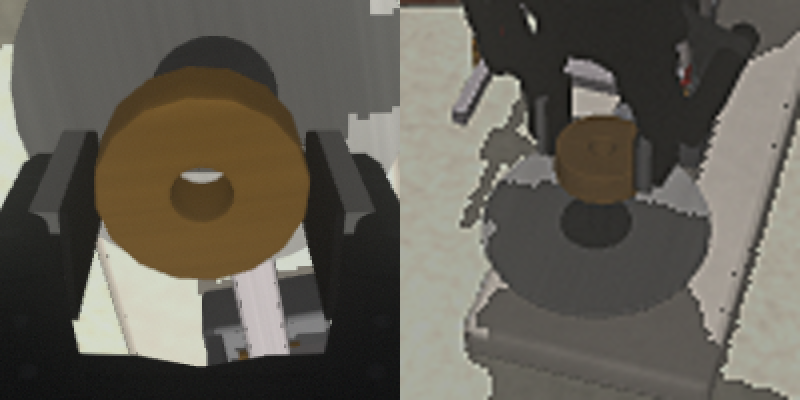

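>>> play_rows:
  steps:
    - [[0.001,0,0,0],[0.001,0,0,0],[0.001,0,0,0],[0,0,0,0],[0,0,0,0]]

```text
time: 6.42
ee_pos: [0.5375, 0.0962, 0.141]
tcp_rot: [-180.0, 0.0, 90.0]
wrist_force: [0.1, -0.7, -2.9]
opening: 0.0428
grasp_force: 21.1
```

```bash
python3 - <<'E'
from h import *
w=bot.camera("wrist");b=bot.camera("side");o=bot.get_obs();print(o["ee_pos"],o["time"],o["wrist_force"],o["torque"])
cv2.imwrite("pics/crop6.png",np.hstack([w["img"][220:420,220:420].repeat(2,0).repeat(2,1),cv2.resize(b["img"][225:325,275:375],(400,400),interpolation=2)]))
E
```

```text
[0.53748705 0.09627632 0.14103591] 6.5167 [ 0.46898212 -0.03368813 -2.31975825] [ 0.0095221  -0.05382538 -0.04433913]
```

```bash
python3 - <<'E'
from h import *
for f in("pics/crop5.png","pics/crop6.png"):
    i=cv2.imread(f)
    print(f,"hole col",i[160:230:4,200].tolist(),"pan bottom",[ (y,int(i[y,600].mean())) for y in range(270,345,5)])
E
```

```text
pics/crop5.png hole col [[37, 79, 106], [40, 79, 104], [80, 89, 96], [141, 148, 149], [167, 174, 176], [152, 161, 165], [32, 62, 81], [33, 63, 82], [34, 62, 82], [34, 64, 82], [37, 65, 84], [36, 65, 85], [37, 65, 85], [34, 63, 84], [37, 65, 85], [39, 72, 94], [47, 86, 113], [45, 83, 111]] pan bottom [(270, 72), (275, 71), (280, 72), (285, 72), (290, 72), (295, 73), (300, 72), (305, 72), (310, 72), (315, 77), (320, 86), (325, 89), (330, 88), (335, 89), (340, 89)]
pics/crop6.png hole col [[40, 81, 107], [38, 77, 102], [36, 39, 43], [37, 41, 44], [36, 39, 42], [37, 40, 43], [35, 40, 43], [38, 42, 44], [34, 57, 72], [32, 60, 78], [32, 61, 79], [32, 60, 80], [32, 61, 80], [33, 62, 81], [34, 62, 81], [38, 70, 92], [44, 88, 115], [43, 84, 110]] pan bottom [(270, 71), (275, 72), (280, 72), (285, 72), (290, 72), (295, 71), (300, 71), (305, 82), (310, 89), (315, 89), (320, 88), (325, 88), (330, 88), (335, 87), (340, 88)]
```

>>> play_rows:
  steps:
    - [[0,0,0.003,0],[0,0,0.003,0],[0,0,0.003,0],[0,0,0.003,0],[0,0,0.003,0]]

```text
time: 6.93
ee_pos: [0.5375, 0.0965, 0.1258]
tcp_rot: [-180.0, 0.0, 90.0]
wrist_force: [-0.3, -0.3, -1.9]
opening: 0.0431
grasp_force: 21.1
```

>>> play_rows:
  steps:
    - [[0,0,0.003,0],[0,0,0.003,0],[0,0,0.002,0],[0,0,0.002,0],[0,0,0.002,0]]

```text
time: 7.35
ee_pos: [0.5376, 0.0965, 0.1141]
tcp_rot: [180.0, 0.0, 90.0]
wrist_force: [0.5, -0.1, -1.9]
opening: 0.043
grasp_force: 21.1
```

>>> play_rows:
  steps:
    - [[0,0,0.001,0],[0,0,0.001,0],[0,0,0.001,0],[0,0,0,0],[0,0,0,0]]

```text
time: 7.77
ee_pos: [0.5376, 0.0966, 0.1115]
tcp_rot: [180.0, -0.0, 90.0]
wrist_force: [-1.1, 1.4, 0.0]
opening: 0.043
grasp_force: 21.2
```

```bash
python3 - <<'E'
from h import *
w=bot.camera("wrist");b=bot.camera("side");o=bot.get_obs();print(o["ee_pos"],o["time"],o["wrist_force"],o["torque"])
cv2.imwrite("pics/crop7.png",np.hstack([w["img"][220:420,220:420].repeat(2,0).repeat(2,1),cv2.resize(b["img"][225:325,275:375],(400,400),interpolation=2)]))
i=cv2.imread("pics/crop7.png")
print("hole col",i[150:240:4,200,2].tolist(),"pan bottom",[ (y,int(i[y,600].mean())) for y in range(290,345,5)])
E
```

```text
[0.53761676 0.09658332 0.11148538] 7.8667 [-1.24910898  0.37120145  0.4887393 ] [0.14423188 0.26629109 0.02146298]
hole col [110, 111, 112, 105, 61, 41, 40, 38, 38, 40, 39, 40, 39, 43, 42, 39, 41, 42, 42, 41, 40, 41, 40] pan bottom [(290, 73), (295, 72), (300, 74), (305, 74), (310, 91), (315, 89), (320, 89), (325, 89), (330, 89), (335, 89), (340, 89)]
```

>>> play_rows:
  steps:
    - [[0,0,0,0],[0,0,0,0],[0,0,0,0],[0,0,0,0],[0,0,-0.005,0]]
  gripper: 0.062

```text
time: 8.28
ee_pos: [0.5372, 0.0964, 0.1156]
tcp_rot: [-179.9, 0.0, 90.0]
wrist_force: [-1.1, 0.7, 0.5]
opening: 0.0617
grasp_force: 0.0
```

>>> play_rows:
  steps:
    - [[0,0,-0.015,0],[0,0,-0.025,0],[0,0,-0.03,0],[0,0,-0.03,0],[0,0,-0.02,0]]

```text
time: 8.7
ee_pos: [0.5378, 0.0965, 0.2397]
tcp_rot: [179.8, -0.0, 90.0]
wrist_force: [0.5, -0.4, 0.1]
opening: 0.0621
grasp_force: 0.0
```

>>> play_rows:
  steps:
    - [[0.035,0,0,0],[0.035,0,0,0],[0.035,0,0,0],[0.035,0,0,0],[0.01,0,0,0]]

```text
time: 9.12
ee_pos: [0.5372, 0.2504, 0.2361]
tcp_rot: [-180.0, -0.1, 90.1]
wrist_force: [0.6, -0.5, -1.4]
opening: 0.0621
grasp_force: 0.0
```

>>> play_rows:
  steps:
    - [[0,0,0,0],[0,0,0,0],[0,0,0,0],[0,0,0,0],[0,0,0,0]]

```text
time: 9.53
ee_pos: [0.5378, 0.2454, 0.2366]
tcp_rot: [180.0, -0.0, 89.9]
wrist_force: [-0.1, -0.6, 0.2]
opening: 0.0618
grasp_force: 0.0
```

```bash
python3 - <<'E'
from h import *
w=bot.camera("wrist");a=bot.camera("scene");b=bot.camera("side");o=bot.get_obs();print(o["ee_pos"],o["time"],o["wrist_force"])
print(rings(w))
for n,i in(("scene",a["img"]),("side",b["img"])):
    cv2.imwrite(f"pics/{n}8.png",i)
s=a["img"][150:320,225:400]
cv2.imwrite("pics/crop8.png",np.hstack([cv2.resize(s,(412,400),interpolation=2),cv2.resize(b["img"][180:330,270:400],(347,400),interpolation=2)]))
E
```

```text
[0.53775201 0.24580759 0.23651348] 9.6833 [-0.43537876  0.22589478 -0.17665235]
[((476.5616455078125, 440.21917724609375), 20.990158081054688), ((320.0, 391.71429443359375), 25.08160400390625), ((410.0, 191.15383911132812), 13.191909790039062), ((216.88290405273438, 179.44052124023438), 17.442502975463867)]
```

View pics/crop8.png

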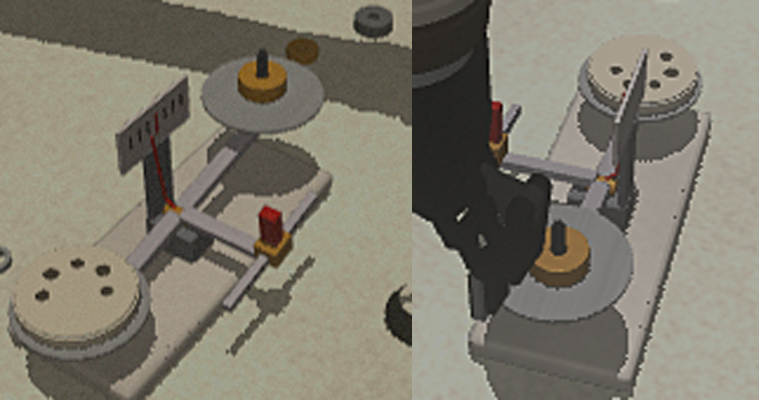

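```bash
python3 - <<'E'
from h import *
a=bot.camera("scene");print(bot.get_obs()["time"])
I=[cv2.imread("pics/scene0.png"),cv2.imread("pics/scene8.png"),a["img"]]
def sh(i,j,x,y,w,h):
    t=I[i][y:y+h,x:x+w];r=cv2.matchTemplate(I[j][y-12:y+h+12,x-12:x+w+12],t,cv2.TM_CCOEFF_NORMED)
    _,m,_,p=cv2.minMaxLoc(r);return p[0]-12,p[1]-12,round(m,3)
for j in(1,2):print("blank",sh(0,j,228,252,62,45),"tab",sh(0,j,330,232,22,30),"plate",sh(0,j,274,180,30,30))
for i in I:
    h=cv2.cvtColor(i,cv2.COLOR_BGR2HSV);m=cv2.inRange(h,(0,150,50),(8,255,255))|cv2.inRange(h,(172,150,50),(180,255,255))
    ys,xs=np.nonzero(m[200:245,280:302]);print("needle",sorted(zip((ys+200).tolist(),(xs+280).tolist())))
    ys,xs=np.nonzero(m[225:260,325:355]);print("tab",xs.mean()+325,ys.mean()+225,len(xs))
E
```

```text
9.7333
blank (0, 0, 0.993) tab (0, 0, 0.831) plate (0, 0, 0.673)
blank (0, 0, 0.993) tab (0, 0, 0.833) plate (0, 0, 0.674)
needle [(200, 291), (201, 291), (202, 291), (203, 291), (204, 291), (205, 291), (208, 289), (209, 289), (210, 289), (210, 290), (211, 290), (212, 290), (213, 290), (214, 290), (214, 291), (215, 291), (216, 291), (217, 291), (218, 291), (219, 291), (219, 292), (220, 292), (221, 292), (222, 292), (223, 292), (223, 293), (224, 293), (225, 293), (226, 293), (227, 293), (227, 294), (228, 294), (229, 294), (230, 294), (231, 294), (232, 294), (232, 295), (233, 295), (234, 295), (234, 296), (235, 295), (235, 296), (235, 297), (236, 296), (236, 297), (236, 298), (237, 298), (237, 299)]
tab 339.3398058252427 244.7378640776699 103
needle [(200, 291), (201, 291), (202, 291), (203, 291), (204, 291), (205, 291), (208, 289), (209, 289), (210, 289), (210, 290), (211, 290), (212, 290), (213, 290), (214, 290), (214, 291), (215, 290), (215, 291), (216, 291), (217, 291), (218, 291), (219, 291), (219, 292), (220, 292), (221, 292), (222, 292), (223, 292), (224, 292), (224, 293), (225,
[... 182 characters left out ...]
98), (237, 298), (237, 299)]
tab 339.3085106382979 244.48936170212767 94
needle [(200, 291), (201, 291), (202, 291), (203, 291), (204, 291), (205, 291), (208, 289), (209, 289), (210, 289), (211, 290), (212, 290), (213, 290), (214, 290), (214, 291), (215, 290), (215, 291), (216, 291), (217, 291), (218, 291), (219, 291), (219, 292), (220, 292), (221, 292), (222, 292), (223, 292), (223, 293), (224, 293), (225, 293), (226, 293), (227, 293), (227, 294), (228, 294), (229, 294), (230, 294), (231, 294), (232, 294), (232, 295), (233, 295), (234, 295), (234, 296), (235, 295), (235, 296), (235, 297), (236, 297), (236, 298), (237, 297), (237, 298), (237, 299)]
tab 339.1443298969072 244.76288659793815 97
```

```bash
python3 - <<'E'
from h import *
w=bot.camera("wrist")
print(onz(w,216.88,179.44,.010,True),onz(w,216.88,179.44,.013,True),bot.get_obs()["ee_pos"])
E
```

```text
[0.43210727 0.27164202 0.01      ] [0.43296991 0.27200578 0.013     ] [0.53766647 0.24610416 0.23637554]
```

>>> play_rows:
  steps:
    - [[0.005,-0.021,0.02,0],[0.005,-0.021,0.02,0],[0.005,-0.021,0.03,0],[0.005,-0.021,0.03,0],[0.0055,-0.021,0.03,0]]

```text
time: 10.2
ee_pos: [0.4316, 0.2719, 0.1051]
tcp_rot: [180.0, -0.0, 90.0]
wrist_force: [0.2, 0.3, -0.6]
opening: 0.0622
grasp_force: 0.0
```

>>> play_rows:
  steps:
    - [[0,0,0.03,0],[0,0,0.03,0],[0,0,0.02,0],[0,0,0.008,0],[0,0,0,0]]

```text
time: 10.62
ee_pos: [0.4315, 0.2713, 0.0166]
tcp_rot: [-179.8, 0.1, 90.0]
wrist_force: [-0.6, -0.4, -0.6]
opening: 0.0618
grasp_force: 0.0
```

>>> play_rows:
  steps:
    - [[0,0.001,0.007,0],[0,0,0.005,0],[0,0,0.002,0],[0,0,0,0],[0,0,0,0]]

```text
time: 11.03
ee_pos: [0.4339, 0.2721, 0.0048]
tcp_rot: [180.0, -0.0, 90.0]
wrist_force: [-0.2, 1.1, -0.1]
opening: 0.0622
grasp_force: 0.0
```

>>> play_rows:
  steps:
    - [[0,0,0,0],[0,0,0,0],[0,0,0,0],[0,0,0,0],[0,0,0,0]]
  gripper: 0.022

```text
time: 11.45
ee_pos: [0.4338, 0.2721, 0.0049]
tcp_rot: [180.0, -0.0, 90.0]
wrist_force: [-1.2, -0.5, 6.5]
opening: 0.0342
grasp_force: 19.9
```

>>> play_rows:
  steps:
    - [[0,0,0,0],[0,0,0,0],[0,0,-0.005,0],[0,0,-0.015,0],[0,0,-0.03,0]]

```text
time: 11.87
ee_pos: [0.4318, 0.2708, 0.0517]
tcp_rot: [-179.7, 0.2, 90.0]
wrist_force: [0.4, -0.4, -1.3]
opening: 0.0341
grasp_force: 20.2
```

>>> play_rows:
  steps:
    - [[0,0,-0.035,0],[0,0,-0.035,0],[0,0,-0.035,0],[0,0,-0.025,0],[0,0,0,0]]

```text
time: 12.28
ee_pos: [0.4351, 0.2729, 0.1902]
tcp_rot: [179.6, -0.2, 90.0]
wrist_force: [0.6, 0.4, -1.3]
opening: 0.0342
grasp_force: 20.3
```

```bash
python3 - <<'E'
from h import *
w=bot.camera("wrist");cv2.imwrite("pics/w9.png",w["img"]);o=bot.get_obs();print(o["ee_pos"],o["tcp_rot"],o["time"])
for (u,v),r in rings(w):print((round(u,1),round(v,1)),round(r,1),onz(w,u,v,o["ee_pos"][2]+.010,True).round(4))
for f in("w2","w9"):
    i=cv2.imread(f"pics/{f}.png");print(f,i[240:370:4,321].mean(1).round().astype(int).tolist())
E
```

```text
[0.43467304 0.27265779 0.18721657] [ 1.79761735e+02 -1.46433431e-01  9.00021118e+01] 12.3333
(448.0, 433.5) 19.1 [0.5048 0.1937 0.1972]
(320.6, 307.5) 43.5 [0.436  0.2739 0.1972]
(514.6, 230.1) 13.4 [0.5181 0.3069 0.1972]
w2 [195, 194, 197, 196, 68, 66, 69, 85, 82, 81, 77, 77, 77, 77, 78, 77, 194, 193, 176, 56, 56, 58, 58, 78, 76, 76, 76, 75, 75, 74, 114, 121, 120]
w9 [188, 188, 186, 186, 187, 187, 131, 65, 66, 82, 78, 76, 76, 76, 74, 155, 188, 187, 186, 56, 56, 57, 76, 73, 74, 75, 73, 90, 187, 187, 187, 187, 188]
```

>>> play_rows:
  steps:
    - [[-0.03,0.018,0,0],[-0.037,0.022,0,0],[-0.037,0.022,0,0],[-0.037,0.022,0,0],[-0.024,0.014,0,0]]

```text
time: 12.75
ee_pos: [0.5301, 0.1076, 0.1826]
tcp_rot: [-179.9, 0.1, 89.9]
wrist_force: [0.4, 0.5, -0.4]
opening: 0.0344
grasp_force: 20.3
```

>>> play_rows:
  steps:
    - [[-0.01,0.006,0,0],[0,0,0,0],[0,0,0,0],[0,0,0,0],[0,0,0,0]]

```text
time: 13.17
ee_pos: [0.5349, 0.1017, 0.184]
tcp_rot: [-180.0, -0.0, 90.1]
wrist_force: [0.1, 0.9, -1.0]
opening: 0.034
grasp_force: 20.3
```

>>> play_rows:
  steps:
    - [[-0.0045,0.0026,0.005,0],[0,0,0.008,0],[0,0,0.006,0],[0,0,0,0],[0,0,0,0]]

```text
time: 13.58
ee_pos: [0.5376, 0.0961, 0.1645]
tcp_rot: [-179.9, 0.0, 90.0]
wrist_force: [0.2, 0.1, -0.3]
opening: 0.0339
grasp_force: 20.3
```

>>> play_rows:
  steps:
    - [[0.0008,0,0.003,0],[0,0,0.003,0],[0,0,0.003,0],[0,0,0.003,0],[0,0,0.002,0]]

```text
time: 14.0
ee_pos: [0.538, 0.0968, 0.1508]
tcp_rot: [-180.0, 0.0, 90.0]
wrist_force: [0.4, -0.4, -0.8]
opening: 0.0343
grasp_force: 20.3
```

>>> play_rows:
  steps:
    - [[0,0,0.002,0],[0,0,0.002,0],[0,0,0.002,0],[0,0,0,0],[0,0,0,0]]

```text
time: 14.42
ee_pos: [0.538, 0.0968, 0.1452]
tcp_rot: [-180.0, 0.0, 90.0]
wrist_force: [0.2, 0.1, -0.5]
opening: 0.0343
grasp_force: 20.3
```

```bash
python3 - <<'E'
from h import *
w=bot.camera("wrist");b=bot.camera("side");o=bot.get_obs();print(o["ee_pos"],o["time"],o["wrist_force"],o["torque"])
i=w["img"];cv2.imwrite("pics/w10.png",i);print([i[r,321].tolist() for r in range(290,340,3)])
print("panbottom",[int(b["img"][y,325].mean()) for y in range(292,312)], [int(cv2.imread("pics/side8.png")[y,325].mean()) for y in range(292,312)])
E
```

```text
[0.53813308 0.09685935 0.14541143] 14.5167 [ 0.39792762  0.29947717 -0.99216834] [ 0.00083718 -0.04219784 -0.0263627 ]
[[41, 81, 107], [40, 78, 104], [40, 80, 105], [38, 75, 99], [35, 39, 42], [37, 40, 43], [35, 39, 42], [37, 52, 64], [36, 66, 86], [32, 58, 76], [31, 58, 76], [34, 60, 78], [37, 66, 87], [44, 85, 111], [43, 81, 106], [44, 82, 107], [45, 84, 110]]
panbottom [72, 72, 73, 72, 72, 72, 72, 71, 74, 80, 88, 89, 89, 88, 89, 89, 89, 87, 89, 88] [121, 123, 124, 124, 124, 123, 125, 124, 67, 81, 89, 89, 90, 88, 90, 90, 90, 90, 92, 90]
```

>>> play_rows:
  steps:
    - [[0,0,0.003,0],[0,0,0.003,0],[0,0,0.003,0],[0,0,0.003,0],[0,0,0.002,0]]

```text
time: 14.93
ee_pos: [0.5379, 0.0968, 0.1306]
tcp_rot: [-180.0, 0.0, 90.0]
wrist_force: [-0.6, -0.2, -0.9]
opening: 0.0344
grasp_force: 20.3
```

>>> play_rows:
  steps:
    - [[0,0,0.0015,0],[0,0,0.0015,0],[0,0,0.0015,0],[0,0,0.0015,0],[0,0,0.0015,0]]

```text
time: 15.35
ee_pos: [0.5381, 0.0969, 0.1238]
tcp_rot: [180.0, -0.0, 90.0]
wrist_force: [1.0, 0.3, -0.5]
opening: 0.0342
grasp_force: 20.3
```

>>> play_rows:
  steps:
    - [[0,0,0.002,0],[0,0,0.002,0],[0,0,0.002,0],[0,0,0.002,0],[0,0,0,0]]

```text
time: 15.77
ee_pos: [0.538, 0.097, 0.1153]
tcp_rot: [-180.0, -0.0, 90.0]
wrist_force: [1.1, -0.1, -0.7]
opening: 0.0339
grasp_force: 20.4
```

>>> play_rows:
  steps:
    - [[0,0,0,0],[0,0,0,0],[0,0,0,0],[0,0,0,0],[0,0,-0.005,0]]
  gripper: 0.055

```text
time: 16.18
ee_pos: [0.5377, 0.0968, 0.1202]
tcp_rot: [-179.9, 0.0, 90.0]
wrist_force: [0.6, 0.5, -0.6]
opening: 0.0547
grasp_force: 0.0
```

>>> play_rows:
  steps:
    - [[0,0,-0.015,0],[0,0,-0.025,0],[0,0,-0.03,0],[0,0,-0.03,0],[0,0,-0.02,0]]

```text
time: 16.6
ee_pos: [0.5383, 0.0968, 0.2443]
tcp_rot: [179.8, -0.0, 90.0]
wrist_force: [0.6, 0.4, -0.2]
opening: 0.055
grasp_force: 0.0
```

>>> play_rows:
  steps:
    - [[-0.01,0.03,0,0],[-0.01,0.03,0,0],[-0.01,0.02,0,0],[0,0.01,0,0],[0,0,0,0]]
  gripper: 0.0

```text
time: 17.02
ee_pos: [0.6296, 0.0662, 0.2398]
tcp_rot: [-180.0, 0.0, 89.9]
wrist_force: [0.1, -0.3, -0.2]
opening: 0.0002
grasp_force: 0.0
```

>>> play_rows:
  steps:
    - [[0,0,0,0],[0,0,0,0],[0,0,0,0],[0,0,0,0],[0,0,0,0]]

```text
time: 17.43
ee_pos: [0.6276, 0.0671, 0.2414]
tcp_rot: [180.0, -0.0, 90.0]
wrist_force: [0.2, -0.3, -0.5]
opening: -0.0002
grasp_force: 0.0
```

```bash
python3 - <<'E'
from h import *
w=bot.camera("wrist");a=bot.camera("scene");b=bot.camera("side");o=bot.get_obs();print(o["ee_pos"],o["time"],o["wrist_force"])
for n,c in(("scene",a),("side",b),("w",w)):cv2.imwrite(f"pics/{n}11.png",c["img"])
cv2.imwrite("pics/crop11.png",np.hstack([cv2.resize(a["img"][150:320,225:400],(400,400),interpolation=2),cv2.resize(w["img"][180:480,160:460],(400,400))]))
E
```

```text
[0.62786392 0.06697445 0.24106969] 17.5833 [ 0.60041631  0.05654038 -0.48192164]
```

View pics/crop11.png

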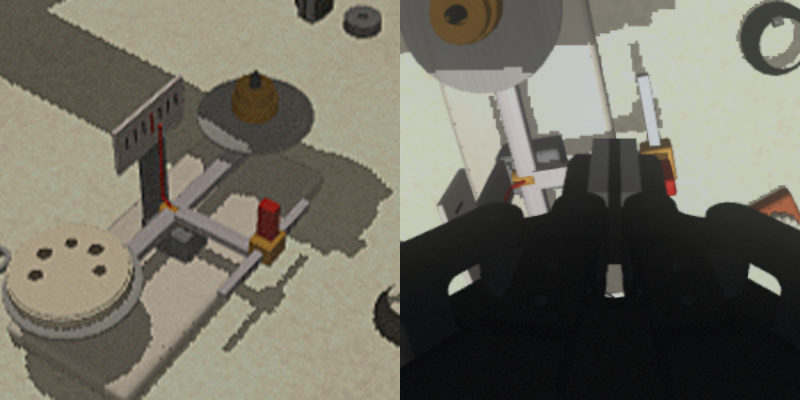

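```bash
cat >> h.py <<'E'
def redmask(i):
    h=cv2.cvtColor(i,cv2.COLOR_BGR2HSV);return cv2.inRange(h,(0,150,50),(8,255,255))|cv2.inRange(h,(172,150,50),(180,255,255))
def needle(a):
    m=redmask(a)[207:234,284:304];ys,xs=np.nonzero(m);ys+=207;xs+=284
    k,b0=np.polyfit(ys,xs,1);return k,k*209+b0,k*232+b0,len(xs)
E
python3 - <<'E'
from h import *
a=bot.camera("scene");b=bot.camera("side")
o=bot.get_obs();print(o["time"],o["ee_pos"])
I0=cv2.imread("pics/scene0.png")
print("n0",needle(I0));print("n8",needle(cv2.imread("pics/scene8.png")));print("n11",needle(cv2.imread("pics/scene11.png")));print("now",needle(a["img"]))
# vertical line at pivot
p=np.array([.555,-.035,.06])
for z in(.08,.15):print(pix(a,p+[0,0,z-.06]))
yv=np.array([-np.sin(np.radians(10.4)),np.cos(np.radians(10.4)),0])
for t in(.15,0,-.05):
    q=[pix(a,p+np.array([0,0,1])*np.cos(t)*l-yv*np.sin(t)*l) for l in(.04,.1)]
    print(t,"slope",(q[1]-q[0])[0]/(q[1]-q[0])[1],q)
m=redmask(a["img"])[195:240,280:302];ys,xs=np.nonzero(m);print(sorted(zip((ys+195).tolist(),(xs+280).tolist())))
E
```

```text
17.6833 [0.62798274 0.06688717 0.2409054 ]
n0 (np.float64(0.23089758742960353), np.float64(289.26774664534526), np.float64(294.5783911562262), 32)
n8 (np.float64(0.22939511850017805), np.float64(289.21489211177925), np.float64(294.49097983728336), 32)
n11 (np.float64(0.03820347124217084), np.float64(294.79427566911795), np.float64(295.6729555076879), 37)
now (np.float64(0.0358793647887981), np.float64(294.8498466889387), np.float64(295.6750720790811), 34)
[296.25537119 230.21810039]
[294.34721518 203.04048582]
0.15 slope 0.22476298726749377 [array([293.87916133, 224.62538803]), array([289.15641836, 203.61328534])]
0 slope 0.07021057710266236 [array([295.73123976, 222.75296558]), array([294.05695804, 198.9063915 ])]
-0.05 slope 0.026939373532723507 [array([296.35286523, 222.20567013]), array([295.6889466 , 197.56075279])]
[(198, 291), (199, 291), (200, 291), (201, 291), (202, 291), (203, 291), (203, 294), (203, 295), (204, 291), (204, 294), (204, 295), (205, 291), (205, 294), (205, 295), (206, 295), (207, 295), (208, 295), (209, 295), (210, 295), (211, 295), (212, 295), (213, 295), (214, 295), (215, 295), (216, 295), (217, 295), (218, 295), (219, 295), (220, 295), (221, 295), (222, 295), (223, 295), (223, 296), (224, 295), (224, 296), (225, 295), (226, 295), (226, 296), (227, 295), (227, 296), (228, 295), (228, 296), (229, 295), (229, 296), (230, 295), (230, 296), (231, 296), (232, 296), (233, 296), (234, 296), (234, 297), (235, 297), (235, 298), (236, 298), (237, 299)]
```

>>> play_rows:
  steps:
    - [[0,0,0,-0.06],[0,0,0,-0.06],[0,0,0,-0.06],[-0.024,0.007,0.02,0],[-0.024,0.007,0.02,0]]

```text
time: 18.1
ee_pos: [0.6512, 0.0226, 0.2019]
tcp_rot: [179.8, 0.0, 100.5]
wrist_force: [1.1, 0.4, -0.6]
opening: -0.0002
grasp_force: 0.0
```

>>> play_rows:
  steps:
    - [[0,0,0.025,0],[0,0,0.02,0],[0,0,0,0],[0,0,0,0],[0,0,0,0]]

```text
time: 18.52
ee_pos: [0.6508, 0.0223, 0.1574]
tcp_rot: [179.9, 0.0, 100.3]
wrist_force: [0.1, 0.0, 0.6]
opening: -0.0
grasp_force: 0.0
```

```bash
cat >> h.py <<'E'
def tab(i,x0,y0,w,h):
    m=redmask(i)[y0:y0+h,x0:x0+w];n,l,s,c=cv2.connectedComponentsWithStats(m);k=1+np.argmax(s[1:,4])
    return s[k][:4]+[x0,y0,0,0],s[k][4],c[k]+[x0,y0]
E
python3 - <<'E'
from h import *
a=bot.camera("scene");b=bot.camera("side");o=bot.get_obs();print(o["ee_pos"],o["tcp_rot"],o["time"])
for n,i in(("scene",a["img"]),("side",b["img"])):cv2.imwrite(f"pics/{n}12.png",i)
A=tab(a["img"],322,225,40,45);B=tab(b["img"],270,195,60,50);print(A,B)
A0=tab(cv2.imread("pics/scene0.png"),322,225,40,45);B0=tab(cv2.imread("pics/side0.png"),270,195,60,50);print(A0,B0)
print(tri([a,b],[A[2],B[2]]),tri([a,b],[A0[2],B0[2]]));print("needle",needle(a["img"]))
E
```

```text
[0.6511072  0.0224343  0.15788378] [1.79843570e+02 2.35711897e-02 1.00336763e+02] 18.6167
(array([338, 234,   9,  18]), np.int32(134), array([341.88059701, 242.59701493])) (array([294, 220,   8,   5]), np.int32(25), array([297.76, 222.16]))
(array([335, 237,  10,  17]), np.int32(103), array([339.33980583, 244.73786408])) (array([296, 218,   8,   3]), np.int32(20), array([299.5, 219. ]))
[ 0.66167303 -0.01805391  0.10788094] [ 0.66286884 -0.02681887  0.10950331]
needle (np.float64(0.039876476906551), np.float64(294.73895934892175), np.float64(295.65611831777244), 39)
```

>>> play_rows:
  steps:
    - [[0,0.002,0.02,0],[0,0.002,0.02,0],[0,0,0.018,0],[0,0,0.0075,0],[0,0,0,0]]

```text
time: 19.03
ee_pos: [0.6538, 0.023, 0.0893]
tcp_rot: [-179.9, -0.0, 100.3]
wrist_force: [-0.2, 0.1, 0.2]
opening: 0.0001
grasp_force: 0.0
```

>>> play_rows:
  steps:
    - [[-0.004,0,0,0],[-0.004,0,0,0],[-0.004,0,0,0],[-0.002,0,0,0],[-0.002,0,0,0]]

```text
time: 19.45
ee_pos: [0.6576, 0.0066, 0.0911]
tcp_rot: [179.9, 0.0, 100.3]
wrist_force: [-0.4, 2.4, 1.7]
opening: -0.0006
grasp_force: 1.0
```

>>> play_rows:
  steps:
    - [[-0.002,0,0,0],[-0.002,0,0,0],[-0.002,0,0,0],[-0.002,0,0,0],[-0.002,0,0,0]]

```text
time: 19.87
ee_pos: [0.6591, -0.0028, 0.0903]
tcp_rot: [180.0, -0.0, 100.3]
wrist_force: [1.0, 0.9, 0.8]
opening: -0.0003
grasp_force: 0.7
```

```bash
python3 - <<'E'
from h import *
a=bot.camera("scene");o=bot.get_obs();print(o["ee_pos"],o["tcp_rot"],o["time"],o["wrist_force"])
print(tab(a["img"],315,225,45,45),"needle",needle(a["img"]))
E
```

```text
[ 0.65919156 -0.00313881  0.09030221] [1.79988598e+02 4.76936340e-03 1.00305624e+02] 19.9167 [-0.76597583  0.52431187  0.81976292]
(array([335, 237,  10,  19]), np.int32(136), array([339.03676471, 246.05882353])) needle (np.float64(0.13256529534331563), np.float64(292.0608252168434), np.float64(295.10982700973966), 37)
```

>>> play_rows:
  steps:
    - [[-0.002,0,0,0],[-0.002,0,0,0],[-0.002,0,0,0],[-0.002,0,0,0],[-0.002,0,0,0]]

```text
time: 20.33
ee_pos: [0.6607, -0.0127, 0.09]
tcp_rot: [-180.0, -0.0, 100.3]
wrist_force: [-0.0, 1.8, -0.7]
opening: -0.0004
grasp_force: 0.7
```

>>> play_rows:
  steps:
    - [[0.004,0,0,0],[0.008,0,0,0],[0.01,0,0,0],[0,0,0,0],[0,0,0,0]]

```text
time: 20.75
ee_pos: [0.6567, 0.0101, 0.0904]
tcp_rot: [180.0, 0.0, 100.4]
wrist_force: [0.0, -0.5, -0.4]
opening: 0.0002
grasp_force: 0.0
```

>>> play_rows:
  steps:
    - [[0,0,0,0],[0,0,0,0],[0,0,0,0],[0,0,0,0],[0,0,0,0]]

```text
time: 21.17
ee_pos: [0.6569, 0.0089, 0.0903]
tcp_rot: [-180.0, -0.0, 100.3]
wrist_force: [-0.1, 1.2, 0.1]
opening: -0.0002
grasp_force: 0.0
```

>>> play_rows:
  steps:
    - [[0,0,0,0],[0,0,0,0],[0,0,0,0],[0,0,0,0],[0,0,0,0]]

```text
time: 21.58
ee_pos: [0.6569, 0.0091, 0.0903]
tcp_rot: [-180.0, -0.0, 100.3]
wrist_force: [-0.8, -0.4, 0.4]
opening: 0.0001
grasp_force: 0.0
```

>>> play_rows:
  steps:
    - [[0,0,0,0],[0,0,0,0],[0,0,0,0],[0,0,0,0],[0,0,0,0]]

```text
time: 22.0
ee_pos: [0.6569, 0.0091, 0.0903]
tcp_rot: [-180.0, 0.0, 100.3]
wrist_force: [0.2, 0.2, -0.1]
opening: -0.0001
grasp_force: 0.0
```

```bash
python3 - <<'E'
from h import *
a=bot.camera("scene");b=bot.camera("side");o=bot.get_obs();print(o["ee_pos"],o["tcp_rot"],o["time"],o["wrist_force"])
print(tab(a["img"],315,225,45,45));print(np.mean([needle(bot.camera("scene")["img"])[:3] for _ in range(3)],0))
for n,i in(("scene",a["img"]),("side",b["img"])):cv2.imwrite(f"pics/{n}13.png",i)
E
```

```text
[0.65691742 0.00908519 0.09032897] [ 1.79995011e+02 -3.77903318e-04  1.00312503e+02] 22.1 [-0.72893617  0.06774994  0.11752684]
(array([333, 240,   9,  17]), np.int32(135), array([336.94814815, 248.14814815]))
[6.64159670e-02 2.93952275e+02 2.95479843e+02]
```

```bash
cat >> h.py <<'E'
yv=np.array([-np.sin(np.radians(10.4)),np.cos(np.radians(10.4)),0])
def blank_tilt(cam,ref,img,box):
    # blank displacement since the +0.15 stop -> tilt
    x,y,w,h=box
    g=lambda i:cv2.GaussianBlur(cv2.cvtColor(i,cv2.COLOR_BGR2GRAY),(3,3),0).astype(np.float32)
    best=None
    for dy in(0,-4,-8):
        W=np.float32([[1,0,0],[0,1,dy]])
        try: cc,W=cv2.findTransformECC(g(ref)[y:y+h,x:x+w],g(img),W@np.float32([[1,0,x],[0,1,y],[0,0,1]]),cv2.MOTION_TRANSLATION,(3,200,1e-6))
        except cv2.error: continue
        if best is None or cc>best[0]:best=(cc,W[:,2]-[x,y])
    C=np.array([.5625,-.033,.06])
    def pos(t):
        q=C-yv*.13*np.cos(t);q=q.copy();q[2]=.060+.029+.014-.13*np.sin(t);return q
    f=lambda t:pix(cam,pos(t))-pix(cam,pos(.15))
    ts=np.linspace(-.15,.15,3001);e=[np.sum((f(t)-best[1])**2) for t in ts];k=int(np.argmin(e))
    return best,f(0),ts[k],e[k]**.5
E
python3 - <<'E'
from h import *
a=bot.camera("scene");b=bot.camera("side")
for n in("8","11","13"):
    print(n,blank_tilt(a,cv2.imread("pics/scene0.png"),cv2.imread(f"pics/scene{n}.png"),(226,250,66,42)))
    print(n,blank_tilt(b,cv2.imread("pics/side0.png"),cv2.imread(f"pics/side{n}.png"),(333,192,48,34)))
p=lambda x:np.array(pix(a,x))
print(pix(a,(.555,-.035,.1)))
E
```

```text
8 ((0.9969704890217207, array([-0.01867676, -0.04121399])), array([-1.76000584, -6.82004421]), np.float64(0.149), np.float64(0.0036931018323439575))
8 ((0.784679231795254, array([0.09094238, 0.13941956])), array([ 0.56351274, -6.87989048]), np.float64(0.15), np.float64(0.16645819142709653))
11 ((0.83501423466439, array([-1.98724365, -8.40719604])), array([-1.76000584, -6.82004421]), np.float64(-0.03130000000000001), np.float64(0.011103703473066124))
11 ((0.672100720662683, array([ 1.07180786, -8.60577393])), array([ 0.56351274, -6.87989048]), np.float64(-0.04010000000000001), np.float64(0.4071736180851741))
13 ((0.8609951130572, array([-1.67344666, -6.76202393])), array([-1.76000584, -6.82004421]), np.float64(0.0013999999999999846), np.float64(0.07573045335766783))
13 ((0.6929730614415968, array([ 0.94589233, -7.05892944])), array([ 0.56351274, -6.87989048]), np.float64(-0.004600000000000021), np.float64(0.37039027178477685))
[295.73123976 222.75296558]
```

>>> play_rows:
  steps:
    - [[0,0,-0.03,0],[0,0,-0.03,0],[-0.02,0,-0.01,0],[-0.037,0,0,0],[-0.037,0,0,0]]

```text
time: 22.77
ee_pos: [0.6745, -0.0835, 0.1621]
tcp_rot: [179.8, 0.0, 100.5]
wrist_force: [1.4, -0.6, 0.5]
opening: -0.0001
grasp_force: 0.0
```

>>> play_rows:
  steps:
    - [[0,0,0,0],[0,0,0,0],[0,0,0,0],[0,0,0,0],[0,0,0,0]]

```text
time: 23.18
ee_pos: [0.6737, -0.0823, 0.1604]
tcp_rot: [180.0, -0.0, 100.4]
wrist_force: [-0.7, -0.8, 0.8]
opening: 0.0001
grasp_force: 0.0
```

```bash
python3 - <<'E'
from h import *
w=bot.camera("wrist");o=bot.get_obs();print(o["ee_pos"],w["xyz"],w["attitude"],o["time"]);cv2.imwrite("pics/w14.png",w["img"])
C=np.array([.5625,-.033,0]);xv=np.array([yv[1],-yv[0],0])
print("cam x',y'",(w["xyz"]-C)@xv,(w["xyz"]-C)@yv)
h=cv2.cvtColor(w["img"],cv2.COLOR_BGR2HSV);m=cv2.inRange(h,(0,130,40),(9,255,255))|cv2.inRange(h,(171,130,40),(180,255,255))
n,l,s,c=cv2.connectedComponentsWithStats(m)
for k in range(1,n):
    if s[k,4]>3:
        ys,xs=np.nonzero(l==k);print(s[k],c[k].round(1))
        for X in sorted(set(xs))[:: max(1,len(set(xs))//12)]:print((int(X),float(ys[xs==X].mean().round(2)),int((xs==X).sum())),end=" ")
        print()
print("pix of needle base/tip/mark",[pix(w,C-xv*q+np.array([0,0,z]),True).round(1) for q,z in((.015,.07),(.015,.16),(.02,.165))])
E
```

```text
[ 0.67367111 -0.08233731  0.16042394] [ 0.66193763 -0.01285316  0.30458336] [1.63894268e+02 4.43390846e-02 1.03754376e+01] 23.2333
cam x',y' 0.10144090799725979 0.0018654654822854748
[ 74 141  97  15 396] [119.7 147. ]
(74, 153.5, 4) (82, 151.5, 2) (90, 150.0, 5) (98, 149.0, 5) (106, 148.0, 5) (114, 147.0, 5) (122, 146.5, 4) (130, 145.5, 4) (138, 144.5, 4) (146, 144.0, 3) (154, 143.5, 4) (162, 142.5, 4) (170, 142.0, 1) 
[299 148  32  26 791] [314.6 160.6]
(299, 161.0, 17) (301, 161.5, 22) (303, 161.0, 25) (305, 160.5, 26) (307, 160.5, 26) (309, 160.5, 26) (311, 160.5, 26) (313, 160.5, 26) (315, 160.5, 26) (317, 160.5, 26) (319, 160.5, 26) (321, 160.5, 26) (323, 160.0, 25) (325, 160.5, 26) (327, 160.5, 24) (329, 161.0, 21) 
[ 63 153   2   5   7] [ 63.3 155.4]
(63, 155.0, 5) (64, 156.5, 2) 
[ 70 152   3   3   5] [ 70.6 152.6]
(70, 153.0, 3) (71, 152.0, 1) (72, 152.0, 1) 
[405 242  54  32 415] [438.3 253.7]
(405, 257.5, 2) (409, 256.0, 1) (413, 256.5, 6) (417, 255.0, 3) (421, 253.0, 3) (425, 253.0, 7) (429, 252.0, 6) (433, 250.5, 8) (437, 251.0, 8) (441, 252.17, 12) (445, 251.0, 15) (449, 251.5, 18) (453, 258.29, 14) (457, 270.5, 4) 
[ 395  258   51   61 1397] [418.2 286.3]
(395, 264.6, 5) (399, 269.5, 22) (403, 276.66, 35) (407, 289.18, 34) (411, 295.95, 42) (415, 294.66, 41) (419, 286.0, 31) (423, 286.55, 29) (427, 285.88, 32) (431, 283.96, 26) (435, 284.11, 27) (439, 282.28, 18) (443, 279.57, 7) 
[459 280   3   7  11] [459.8 283.5]
(459, 283.75, 4) (460, 283.0, 5) (461, 284.5, 2) 
[449 287  15  18 101] [457.6 296.4]
(449, 303.0, 1) (450, 302.33, 3) (451, 302.25, 4) (452, 301.5, 4) (453, 301.5, 4) (454, 300.67, 3) (455, 299.6, 5) (456, 296.5, 12) (457, 294.86, 7) (458, 295.5, 12) (459, 295.11, 9) (460, 294.73, 11) (461, 293.58, 12) (462, 293.27, 11) (463, 297.33, 3) 
pix of needle base/tip/mark [array([147.5, 143.4]), array([ 66.1, 153.8]), array([ 51.9, 155.8])]
```

```bash
cat >> h.py <<'E'
C=np.array([.5625,-.033,0]);xv=np.array([yv[1],-yv[0],0])
def mark(w):
    h=cv2.cvtColor(w["img"],cv2.COLOR_BGR2HSV);m=cv2.inRange(h,(0,110,30),(9,255,255))|cv2.inRange(h,(171,110,30),(180,255,255))
    m[:,200:]=0;m[:120]=0;m[180:]=0
    out=[]
    for X in range(40,200):
        ys=np.nonzero(m[:,X])[0]
        if len(ys)==0: continue
        d=ray(w,X,ys.mean(),True);q=w["xyz"]+d*((-.017-(w["xyz"]-C)@xv)/(d@xv))
        out.append((X,ys.mean(),len(ys),(q-C)@yv*1000,q[2]*1000))
    return np.array(out)
E
python3 - <<'E'
from h import *
w=dict(bot.camera("wrist"));m=mark(w);np.set_printoptions(suppress=True,precision=2)
print(m[:22]);print(m[22::6])
s=m[(m[:,0]>84)&(m[:,0]<160)];k=np.polyfit(s[:,4],s[:,3],1);print("tilt",-k[0],"y' at z=60",np.polyval(k,60),"line at z",[(z,np.polyval(k,z)) for z in (150,160,165,170)])
h=w["img"];print(h[146:162,56:78:2].tolist()) if 0 else None
E
```

```text
[[ 62.   154.     3.     0.13 160.79]
 [ 63.   155.     5.    -0.4  160.07]
 [ 64.   155.     5.    -0.47 159.29]
 [ 65.   155.     5.    -0.55 158.5 ]
 [ 66.   154.5    4.    -0.39 157.68]
 [ 67.   154.5    4.    -0.46 156.88]
 [ 68.   154.5    4.    -0.53 156.08]
 [ 69.   154.     5.    -0.37 155.24]
 [ 70.   154.     5.    -0.44 154.42]
 [ 71.   154.     5.    -0.51 153.6 ]
 [ 72.   154.     5.    -0.59 152.77]
 [ 73.   153.5    4.    -0.42 151.91]
 [ 74.   153.5    4.    -0.49 151.08]
 [ 75.   153.5    4.    -0.56 150.23]
 [ 76.   153.     5.    -0.39 149.35]
 [ 77.   153.     5.    -0.47 148.5 ]
 [ 78.   153.     5.    -0.54 147.63]
 [ 79.   153.     5.    -0.61 146.77]
 [ 80.   152.5    4.    -0.44 145.86]
 [ 81.   152.5    4.    -0.51 144.98]
 [ 82.   152.5    4.    -0.58 144.09]
 [ 83.   152.5    4.    -0.66 143.2 ]]
[[ 84.   151.5    6.    -0.23 142.24]
 [ 90.   150.5    6.    -0.15 136.64]
 [ 96.   149.     5.     0.21 130.74]
 [102.   148.5    6.     0.06 124.63]
 [108.   148.     5.    -0.09 118.21]
 [114.   147.     5.     0.05 111.42]
 [120.   147.     5.    -0.38 104.34]
 [126.   146.     5.    -0.21  96.8 ]
 [132.   145.     5.    -0.02  88.82]
 [138.   144.5    4.    -0.13  80.4 ]
 [144.   144.     5.    -0.23  71.45]
 [150.   143.5    4.    -0.33  61.92]
 [156.   143.5    4.    -0.79  51.79]
 [162.   142.5    4.    -0.51  40.86]
 [168.   142.5    4.    -0.97  29.2 ]]
tilt -0.0056453120579290925 y' at z=60 -0.3902434429156207 line at z [(150, np.float64(0.11783464229799767)), (160, np.float64(0.17428776287728853)), (165, np.float64(0.20251432316693407)), (170, np.float64(0.2307408834565795))]
```

>>> play_rows:
  steps:
    - [[0.037,0,0,0],[0.037,0,0,0],[0.02,0,0,0],[0,0,0,0],[0,0,0.02,0]]

```text
time: 23.7
ee_pos: [0.6583, 0.0109, 0.1445]
tcp_rot: [179.6, 0.1, 100.5]
wrist_force: [2.1, -0.6, 1.6]
opening: 0.0001
grasp_force: 0.0
```

>>> play_rows:
  steps:
    - [[0,0,0.025,0],[0,0,0.02,0],[0,0,0.005,0],[0,0,0,0],[0,0,0,0]]

```text
time: 24.12
ee_pos: [0.6571, 0.009, 0.0912]
tcp_rot: [180.0, 0.0, 100.3]
wrist_force: [0.0, 0.0, -0.1]
opening: 0.0001
grasp_force: 0.0
```

>>> play_rows:
  steps:
    - [[-0.006,0,0,0],[-0.003,0,0,0],[-0.003,0,0,0],[-0.002,0,0,0],[-0.002,0,0,0]]

```text
time: 24.53
ee_pos: [0.66, -0.0071, 0.0907]
tcp_rot: [180.0, 0.0, 100.3]
wrist_force: [0.4, 0.0, 0.6]
opening: 0.0002
grasp_force: 0.0
```

>>> play_rows:
  steps:
    - [[-0.002,0,0,0],[-0.002,0,0,0],[-0.002,0,0,0],[-0.0015,0,0,0],[-0.0008,0,0,0]]

```text
time: 24.95
ee_pos: [0.6612, -0.0149, 0.0901]
tcp_rot: [-180.0, -0.0, 100.3]
wrist_force: [-0.8, 1.9, -1.3]
opening: 0.0
grasp_force: 0.7
```

>>> play_rows:
  steps:
    - [[0.003,0,0,0],[0.007,0,0,0],[0.014,0,0,0],[0,0,-0.02,0],[0,0,-0.03,0]]

```text
time: 25.37
ee_pos: [0.6551, 0.0107, 0.1376]
tcp_rot: [-179.7, -0.1, 100.4]
wrist_force: [-0.7, -0.2, -0.3]
opening: 0.0003
grasp_force: 0.0
```

>>> play_rows:
  steps:
    - [[0,0,-0.02,0],[-0.02,0,0,0],[-0.037,0,0,0],[-0.037,0,0,0],[0,0,0,0]]

```text
time: 25.78
ee_pos: [0.6742, -0.0877, 0.1601]
tcp_rot: [180.0, 0.1, 100.1]
wrist_force: [0.1, 0.6, -0.1]
opening: -0.0002
grasp_force: 0.0
```

>>> play_rows:
  steps:
    - [[0,0,0,0],[0,0,0,0],[0,0,0,0],[0,0,0,0],[0,0,0,0]]

```text
time: 26.2
ee_pos: [0.6737, -0.0825, 0.1605]
tcp_rot: [180.0, -0.0, 100.4]
wrist_force: [-0.4, 1.1, 0.6]
opening: 0.0003
grasp_force: 0.0
```

>>> play_rows:
  steps:
    - [[0,0,0,0],[0,0,0,0],[0,0,0,0],[0,0,0,0],[0,0,0,0]]

```text
time: 26.62
ee_pos: [0.6738, -0.0837, 0.1603]
tcp_rot: [180.0, 0.0, 100.3]
wrist_force: [0.5, 0.4, 0.9]
opening: -0.0001
grasp_force: 0.0
```

```bash
cat > chk.py <<'E'
from h import *
import sys
n=sys.argv[1]
w=bot.camera("wrist");a=bot.camera("scene");b=bot.camera("side");o=bot.get_obs();print(o["ee_pos"],o["time"])
for k,c in(("w",w),("scene",a),("side",b)):cv2.imwrite(f"pics/{k}{n}.png",c["img"])
m=mark(w)
s=m[(m[:,0]>84)&(m[:,0]<160)];k=np.polyfit(s[:,4],s[:,3],1);print("wrist slope tilt",-k[0])
q=m[m[:,0]<83];u=m[(m[:,0]>=84)&(m[:,0]<116)];print("mark y'",q[:,3].mean(),"needle top y'",u[:,3].mean(),"->",(q[:,3].mean()-u[:,3].mean())/70, m[:3,0])
print("needle",np.mean([needle(bot.camera("scene")["img"])[:3] for _ in range(3)],0))
print(blank_tilt(a,cv2.imread("pics/scene0.png"),a["img"],(226,250,66,42))[2:],blank_tilt(b,cv2.imread("pics/side0.png"),b["img"],(333,192,48,34))[2:])
E
python3 chk.py 15
```

```text
[ 0.67376872 -0.0837527   0.16027026] 26.7667
wrist slope tilt -0.00133826132584969
mark y' -0.4344695794563555 needle top y' -0.30768839712614837 -> -0.0018111597475743875 [62. 63. 64.]
needle [6.89091559e-02 2.93833782e+02 2.95418692e+02]
(np.float64(0.012999999999999984), np.float64(0.13217242025621137)) (np.float64(0.0010000000000000009), np.float64(0.16131329023518548))
```

>>> play_rows:
  steps:
    - [[0,0,-0.02,0],[0,0,-0.03,0],[0,0,-0.03,0],[0,0,0,0],[0,0,0,0]]

```text
time: 27.33
ee_pos: [0.6746, -0.0838, 0.2425]
tcp_rot: [179.8, 0.1, 100.3]
wrist_force: [-0.1, 0.7, 0.1]
opening: 0.0001
grasp_force: 0.0
```

>>> play_rows:
  steps:
    - [[0,0,0,0],[0,0,0,0],[0,0,0,0],[0,0,0,0],[0,0,0,0]]

```text
time: 27.75
ee_pos: [0.6736, -0.0837, 0.2396]
tcp_rot: [-179.9, -0.0, 100.3]
wrist_force: [-0.3, -0.1, -0.4]
opening: -0.0003
grasp_force: 0.0
```

```bash
python3 - <<'E'
from h import *
a=bot.camera("scene");b=bot.camera("side");print(needle(a["img"]),blank_tilt(a,cv2.imread("pics/scene0.png"),a["img"],(226,250,66,42))[2:])
print(bot.get_obs()["time"],bot.job_done())
E
```

```text
(np.float64(0.06578268496543214), np.float64(293.85241461149525), np.float64(295.3654163657002), 36) (np.float64(0.01319999999999999), np.float64(0.045209722814520896))
the job is handed in; nothing more can be done
27.85 None
```

I handed the job in at 27.9 s: the 200 g and 100 g rings are on the post and the rider is set so the needle lies on the red mark, with the beam level to about 0.002 rad by the needle. One cruder check, tracking the blank in the scene camera, read +0.013 rad instead; the blank and the 50 g ring were not touched.

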